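# Unscrew the biscuit jar in its brace

## Task

Bring the square biscuit jar along the counter, hardly lifting it, into the wooden brace, under its lips, until it stands on the counter fully home against the back. Then, with the jar braced there, unscrew its tight cap (counter-clockwise seen from above, about a sixth of a turn), stop turning once the threads come free, and lift the cap straight up. Finish while still holding the cap level just above the open mouth of the jar, clear of the glass by no more than a few centimetres; leave the other things on the counter alone.

Things in the scene. Friction and masses are not known exactly. Their poses are not given: they have to be found in the camera images.
- jar: Square clear-glass jar of pale biscuits, loose on the counter, 0.3 to 0.6 kg. Body 60 x 60 mm, 62 mm high, flat shoulder; round neck 37 mm in diameter (lugs near its top) up to the mouth at 90 mm. Origin: centre of its underside; z up; x, y square to its sides (any side may enter first). Dragged by its top without lifting a little, it tips.
- cap: Round knurled brass-coloured twist-off cap on the square jar, 54 mm in diameter, 20 mm high; up-down play 1.5 mm. Origin: centre of its skirt's lower edge; z up. Closed, it sits on the jar's axis with its origin 80 mm, its top 100 mm above the jar's underside. Three lugs inside catch under three lugs of the neck: it cannot be lifted off until turned far enough.
- thread (a joint): How far the cap is unscrewed on the jar, rad: 0 closed, growing counter-clockwise from above. Takes 0.5 N m all the way; the cap does not rise. Some 0.07 rad of play before it starts, and the jar turns up to 0.07 rad before the brace stops it. The cap is free to lift from 1.05 rad to 1.8 rad; beyond that the next lugs catch it again. With the cap off, the value stays.
- brace: Wooden brace fixed to the counter: slot open to its own -x, 64 mm wide, between cheeks 74 mm high (x -56 to +31 mm, where the back wall is), with a flared mouth 105 mm wide at x -92 mm. Lips on the cheeks reach over the jar's shoulder, 68.5 to 74.5 mm up, 48 mm apart: neck passes, cap stays above. Origin: on the counter, under the jar's centre when home (within 1 mm). The way in is along +x.
- round_jar: Bystander: round amber jar, 72 mm in diameter, 115 mm high, loose. Origin: centre of its underside.
- cake_tub: Bystander: clear tub of cupcakes, 134 x 104 mm, 49 mm high, loose. Origin: centre of its underside.
- vase: Bystander: low green glass with flowers, glass 68 mm in diameter and 80 mm high, flowers up to 145 mm, loose. Origin: centre of its underside.
Things that resemble listed ones, but are neither listed nor needed, are in the scene too. What is shaped like the cap but green or grey is not meant.

How it is judged (in metres and radians):
On the way, in this order (a step that is already met when the one before it is completed fails the run):
1. the jar stands fully home in the brace with its cap still on and tight (x of jar in the frame of brace above -0.006 m and horizontal distance between jar and brace below 0.008 m and angle between the z axis of jar and the z axis of brace, either way round below 0.06 rad and value of joint thread below 0.7 rad), for 0.2 s.
2. the cap is unscrewed until free, with the jar in the brace (x of jar in the frame of brace above -0.006 m and horizontal distance between jar and brace below 0.008 m and angle between the z axis of jar and the z axis of brace, either way round below 0.06 rad and value of joint thread above 1 rad), for 0.2 s.
At the end, for the whole second after the job is handed in: Jar on the counter, home in the brace (within 8 mm, at most 6 mm short); thread turned 1.0 to 1.8 rad; fingers hold the cap still, level within 0.2 rad, lower edge 2 to 60 mm above the mouth, within 20 mm of its axis, touching neither jar nor brace; bystanders not moved 20 mm (all of step 2 and height (world z) of jar below 0.004 m and value of joint thread below 1.8 rad and z of cap in the frame of jar between 0.092 and 0.15 m and horizontal distance between cap and jar below 0.02 m and angle between cap's own z axis and vertical below 0.2 rad and contact force between cap and the fingers above 2 N and contact force between cap and jar below 0.1 N and contact force between cap and brace below 0.1 N and linear speed of cap below 0.02 m/s and distance of each of round_jar, cake_tub, vase from where it was at the start of the episode below 0.02 m); the arm keeps its last pose, push and grip.
It fails at once if the jar is lifted off the counter (more than 15 mm) (height (world z) of jar above 0.015 m).
It fails at once if the jar is tipped (angle between jar's own z axis and vertical above 0.25 rad).
It fails at once if the cap is unscrewed while the jar is not in the brace (value of joint thread above 0.9 rad and horizontal distance between jar and brace above 0.02 m).
It fails at once if the cap is turned far beyond where the threads come free (value of joint thread above 1.8 rad).
It fails at once if a bystander is shifted (20 mm) or tipped (distance of any of round_jar, cake_tub, vase from where it was at the start of the episode above 0.02 m or angle between any of round_jar, cake_tub, vase's own z axis and vertical above 0.3 rad).
It also fails if it takes over 61 s, if anything falls off the work surface, if the arm or the gripper's body presses on something with over 40 N, if the wrist force passes 120 N, or if a joint passes its speed limit or range.

## Robot

A 6-joint arm with a two-finger parallel gripper is mounted at the origin on the work surface. World frame = base frame: x ahead of the robot, y to its left, z up, the work surface at z = 0. Lengths are in mm, angles in rad, forces in N, time in s.
With the tool pointing down it reaches from about 250 to 775 mm from the base axis. Payload 4 kg.
Tool frame: the origin (TCP) lies midway between the tips of the shut fingers; the grasp point (between the pads) lies 19 mm behind it; z points along the fingers, y is the line along which they close (so a half turn about z gives the same grasp; the last joint's range is limited). The gripper opens to 94 mm and grips with 3 to 60 N. Pads are 16 mm wide; open, the fingers measure 119 mm over their backs; the gripper's body (75 mm by 177 mm) begins 78 mm behind the grasp point.
Start: joints at [1.072, 0.087, 1.371, -0, 1.684, -0.103], TCP at [212.062, 507.494, 205.506] pointing down, gripper open.
Joint ranges: [-3.1, 3.1], [-0.76, 2.03], [0.27, 2.55], [-1.08, 4.22], [0.17, 2.65], [-2.57, 2.57]. Speed limits (rad/s): [2.79, 2.79, 3.14, 3.14, 3.14, 3.14].

## Interface

Orientations are given as [roll, pitch, yaw] about the fixed x, y, z axes, in that order (R = Rz(yaw) Ry(pitch) Rx(roll)).
In Python, from plant import robot, cams gives the robot as it stands. The module is installed in compiled form; this text tells all that it offers.
- The arm moves only by the tool send_rows, never from a script. Its argument "steps" is a list of rows, each a list of 6 numbers: the shift along the world's x, y, z in normalised numbers (1 is 0.5 m), then the turn, a rotation vector about the world's x, y, z in parts of the range, where 1.0 means 2 rad. In form: [[x, y, z, wx, wy, wz], ...]. A call has 1 to 12 rows; each row is the pose to reach, as a shift and turn from the pose commanded when the call began; what a row does not reach only later rows make up. A row lasts 1/8 s, in which the tool goes at most 62.5 mm and 10.7 degrees, less where a joint would pass 70% of its speed; a pose out of reach is approached as far as the arm can. Shift and turn numbers lie between -1 and 1, and a call with a number outside is refused. A call with a gripper value outside its range is refused whole. "fingers" is the opening, from 0 (shut) to 1 (fully open), set as the call begins (left out, the last holds). The fingers move at their own pace and stop on an object; the grip force is fixed at half the most. Time passes only in rows, so rows that repeat a pose let the fingers close. It gives the time, the measured TCP pose, the force, the opening and the grip force at its end, in the units of the state.
- robot.read_state(): the state, without advancing time (a new reading comes with each control period).
- cams.capture(name): name is "scene" or "top" or "wrist"; returns the picture (420x560x3 uint8, red, green, blue); there is no depth.
- cams.camera_info(name): a dict with "K" (3x3 intrinsics, pixels), "R" (3x3) and "t" (3): a world point X has camera coordinates R X + t. Camera axes: x right, y down, z forward; pixel columns grow to the right and rows downward; lengths in mm; the calibration is good to about 2 mm. A picture is of the moment at which its call begins: read the wrist's pose just before it. camera_info takes no time and is no camera call; for the wrist camera it gives the pose at the moment of the call.
- robot.finish_job(): hands the job in; it is judged then, once.
The state is a dict: "time_s": time; "joint_positions": joint angles; "joint_vel": joint speeds; "effort": joint torques, N m; "tcp_pos": TCP position; "orientation": TCP orientation; "wrist_force": force on the tool from outside, world axes, zero at the start; "moment": the same for the moment, N m; "gripper_width": finger opening in mm; "grasp_force": force on a finger pad.
Only numpy, scipy, OpenCV 4.12 (cv2) and the standard library are available. Lean on these libraries where they do the work, as an engineer would, in place of code of your own. Each camera call takes 0.05 s, during which the arm holds its last target. There are 200 camera calls.

## Working session

There is one attempt and no reset: what is moved stays moved. The work goes in short steps, Python scripts to look and compute and a tool call to move; the robot and the scene stay as the last step left them, time stands still between calls to the robot, and variables do not carry over. Pictures are saved under pics/ and viewed, at most 10 in all, crops included, and the job is handed in when it is done.

Besides the shell and the picture viewer there is one more tool, called after ">>>" as name(argument=value, ...) on one line, values as JSON. send_rows: Moves the arm, as the interface text tells. Its arguments: {"type":"object","properties":{"steps":{"type":"array"},"fingers":{"type":"number"}},"required":["steps"]}

```bash
mkdir -p pics; cat > h.py <<'E'
import numpy as np, cv2
from plant import robot, cams
def ray(n,u,v,info=None):
    c=info or cams.camera_info(n);K,R,t=[np.array(c[k],float) for k in("K","R","t")]
    return -R.T@t.ravel(), R.T@np.linalg.inv(K)@np.array([u,v,1.])
def atz(n,u,v,z,info=None):
    o,d=ray(n,u,v,info);return o+d*(z-o[2])/d[2]
def proj(n,X,info=None):
    c=info or cams.camera_info(n);K,R,t=[np.array(c[k],float) for k in("K","R","t")]
    p=K@(R@np.array(X,float)+t.ravel());return p[:2]/p[2]
def tri(rs):
    A=np.zeros((3,3));b=np.zeros(3)
    for o,d in rs:
        d=d/np.linalg.norm(d);P=np.eye(3)-np.outer(d,d);A+=P;b+=P@o
    X=np.linalg.solve(A,b);return X,[np.linalg.norm(np.cross(X-o,d/np.linalg.norm(d))) for o,d in rs]
E
python3 - <<'E'
from h import *
for n in("scene","top"):
    im=cams.capture(n);cv2.imwrite(f"pics/{n}0.png",cv2.resize(im[:,:,::-1],(800,600),interpolation=cv2.INTER_CUBIC))
    c=cams.camera_info(n);print(n,ray(n,280,210),c["K"])
print(robot.read_state())
E
```

```text
scene (array([1224.43780033,  428.84882682,  837.30674146]), array([-0.58991573, -0.40738479, -0.69716518])) [[404.98396641   0.         279.48151592]
 [  0.         404.98396641 209.68816419]
 [  0.           0.           1.        ]]
top (array([ 371.86317108,   -4.01542914, 1051.84397223]), array([ 0.19003116, -0.01866557, -0.981677  ])) [[425.58127277   0.         279.37493375]
 [  0.         425.58127277 215.17416452]
 [  0.           0.           1.        ]]
{'time_s': 0.1, 'joint_positions': array([ 1.07193319e+00,  8.78562483e-02,  1.37210102e+00,  1.75949985e-06,
        1.68358846e+00, -1.03090267e-01]), 'joint_vel': array([ 0.00177658, -0.00076002, -0.00381151, -0.00041011, -0.00040342,
       -0.00036496]), 'effort': array([ 2.69803182e-03, -3.41251838e+01, -3.03300834e+01,  7.19899382e-02,
        3.04862985e-02, -1.04756505e-04]), 'tcp_pos': array([211.79812004, 507.04913771, 204.43586414]), 'orientation': array([-3.13965012e+00, -2.02726381e-04,  2.74581979e+00]), 'wrist_force': array([-0.08081752, -0.44984257,  0.00280601]), 'moment': array([ 0.00362776, -0.00241642, -0.00336611]), 'grasp_force': 0.0, 'gripper_width': 94.43519030193374}
```

View pics/scene0.png

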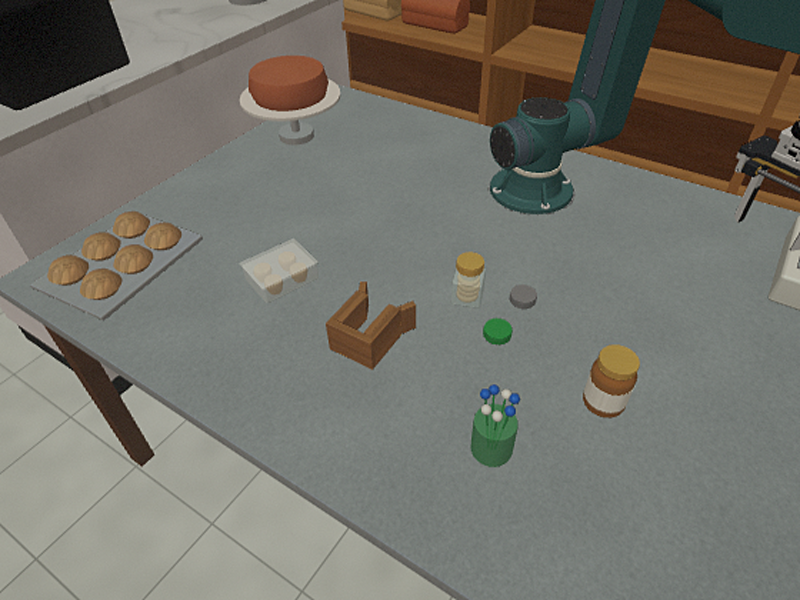

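View pics/top0.png

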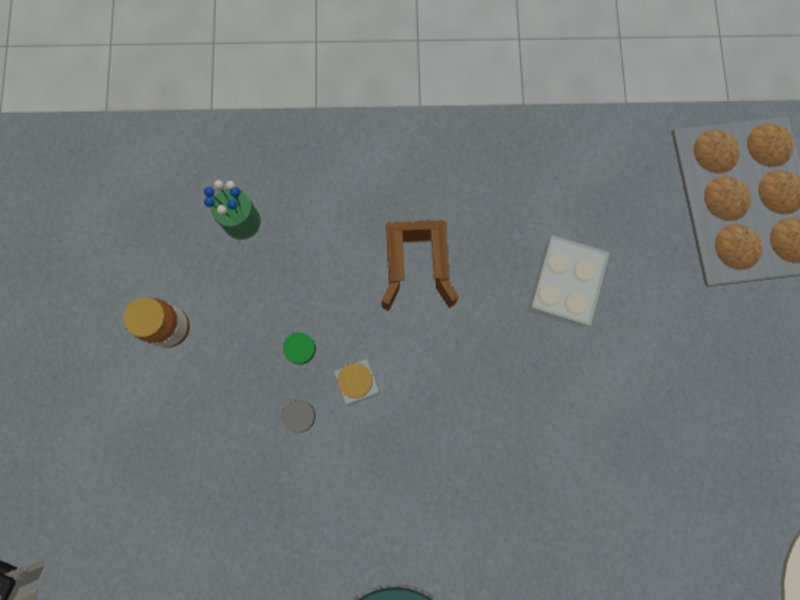

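The scene view shows the jar at (470,278) and the brace around (370,325). The top view shows the brass cap at (355,380) and the brace from (386,222) to (457,308), opening toward the robot. Next I'll enlarge both.

```bash
python3 - <<'E'
from h import *
t=cams.capture("top")[140:300,200:340,::-1]; s=cams.capture("scene")[165:265,220:355,::-1]
t=cv2.resize(t,None,fx=3.75,fy=3.75,interpolation=cv2.INTER_CUBIC);s=cv2.resize(s,None,fx=5.5,fy=5.5,interpolation=cv2.INTER_CUBIC)
cv2.imwrite("pics/tc.png",t);cv2.imwrite("pics/sc.png",s);print(t.shape,s.shape)
E
```

```text
(600, 525, 3) (550, 742, 3)
```

View pics/tc.png

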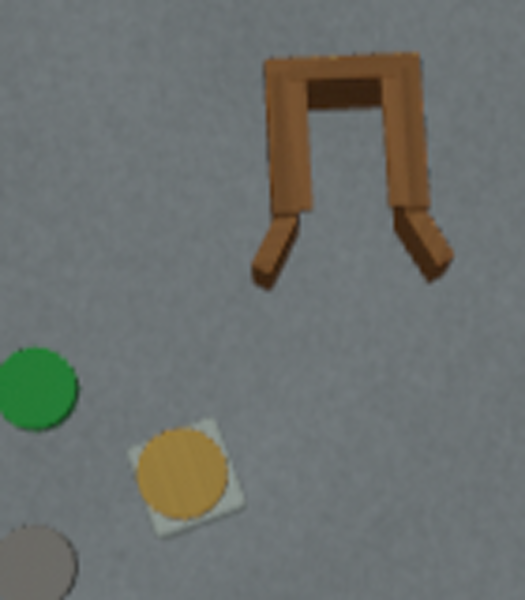

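View pics/sc.png

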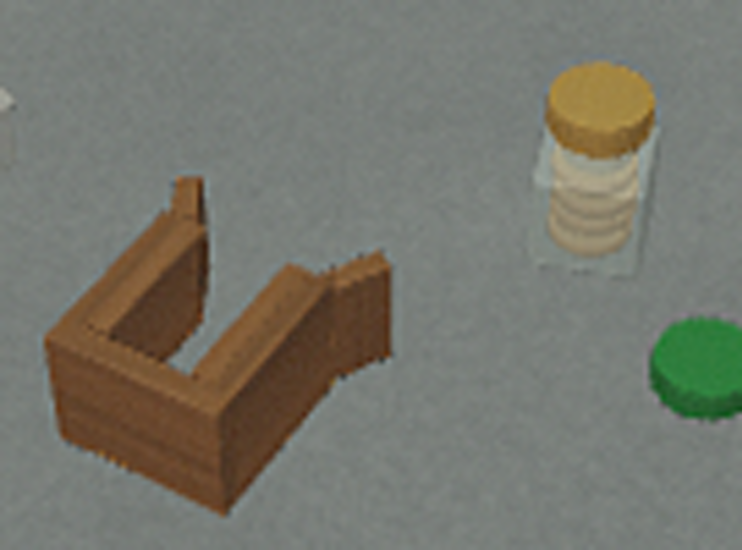

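Top crop: cap-top centre (182,474), shoulder corners (130,455), (212,420) and (243,505), brace back corners (266,60) and (419,54), lip ends (312,211) and (389,208). Scene crop: cap-top centre (601,98), brace back-top corners (47,340) and (220,412).

```bash
cat >> h.py <<'E'
T=lambda x,y:(200+(x+.5)/3.75-.5,140+(y+.5)/3.75-.5)
S=lambda x,y:(220+(x+.5)/5.5-.5,165+(y+.5)/5.5-.5)
E
python3 - <<'E'
from h import *
np.set_printoptions(precision=1,suppress=True)
def two(n,a,b):print(n,*tri([ray("top",*T(*a)),ray("scene",*S(*b))]))
two("cap",(182,474),(601,98))
two("backL",(266,60),(220,412));two("backR",(419,54),(47,340))
two("frontlipR",(389,208),(172,215))
z=75
for n,p in dict(bL=(266,60),bR=(419,54),fL=(272,212),fR=(430,207),liL=(312,211),liR=(389,208),lbL=(303,80),lbR=(382,77)).items():
    print(n,atz("top",*T(*p),z))
for p in [(130,455),(212,420),(243,505)]: print("jar",atz("top",*T(*p),62))
for p in [(168,535),(243,505)]: print("jarbase?",atz("top",*T(*p),62),atz("top",*T(*p),0))
print("green",atz("top",*T(36,390),20),"grey",atz("top",*T(36,566),20))
for n,q,z in(("round",(145,316),115),("tub",(570,281),49),("vase",(232,205),80)):print(n,atz("top",q[0]*.7,q[1]*.7,z))
E
```

```text
cap [431.3  51.4  96.5] [np.float64(0.6081459834649434), np.float64(0.6081459834649529)]
backL [694.4  -2.9  73. ] [np.float64(0.42729023896983076), np.float64(0.4272902389698422)]
backR [ 698.1 -101.7   68.5] [np.float64(0.13154386848393823), np.float64(0.13154386848403352)]
frontlipR [600.2 -86.7  77.7] [np.float64(9.809961046005043), np.float64(9.80996104600505)]
bL [693.9  -3.3  75. ]
bR [ 696.  -101.1   75. ]
fL [594.5  -5.   75. ]
fR [ 595.6 -104.3   75. ]
liL [594.6 -30.1  75. ]
liR [595.5 -78.5  75. ]
lbL [680.2 -26.5  75. ]
lbR [681.1 -77.   75. ]
jar [445.6  85.9  62. ]
jar [466.1  35.   62. ]
jar [413.3  16.7  62. ]
jarbase? [396.2  63.   62. ] [397.8  67.1   0. ]
jarbase? [413.3  16.7  62. ] [415.9  18.    0. ]
green [492.1 150.3  20. ] grey [379.8 149.7  20. ]
round [536.5 374.9 115. ]
tub [ 592.5 -312.2   49. ]
vase [727.6 254.   80. ]
```

The rows are not in the units I measure in: shifts go in shares of 0.5 m and turns go in shares of 2 rad. I convert before sending: -0.456 m / 0.5 = -0.912, 0.219 m / 0.5 = 0.438, -92 degrees / 114.5916 = -0.8029.

>>> send_rows(steps=[[0.02, -0.04, 0, 0, 0, -0.0436], [0.06, -0.12, 0, 0, 0, -0.1222], [0.11, -0.23, 0, 0, 0, -0.2094], [0.16, -0.34, 0, 0, 0, -0.2967], [0.21, -0.45, 0, 0, 0, -0.384], [0.26, -0.56, 0, 0, 0, -0.4712], [0.31, -0.67, 0, 0, 0, -0.5585], [0.36, -0.77, 0, 0, 0, -0.6458], [0.41, -0.86, 0, 0, 0, -0.733], [0.438, -0.912, 0, 0, 0, -0.8029], [0.438, -0.912, 0, 0, 0, -0.8029], [0.438, -0.912, 0, 0, 0, -0.8029]], fingers=1)

```text
time_s: 1.7
tcp_pos: [430.6, 52.1, 205.4]
orientation: [-3.141, -0.0, 1.142]
wrist_force: [0.1, 0.0, 0.8]
gripper_width: 94.0
grasp_force: 0.0
```

```bash
python3 - <<'E'
from h import *
import pickle
s=robot.read_state();c=cams.camera_info("wrist");im=cams.capture("wrist");pickle.dump((c,im),open("w1.pkl","wb"))
cv2.imwrite("pics/w1.png",cv2.resize(im[:,:,::-1],(800,600),interpolation=cv2.INTER_CUBIC))
print(s["tcp_pos"],s["orientation"],s["joint_positions"],s["time_s"]);print(ray("wrist",280,210))
print([proj("wrist",x)/.7 for x in ([431,51.4,100],[651,-53,74],[595,-54,74])])
E
```

```text
[430.61677755  52.12232524 205.35344973] [-3.14079368e+00 -3.07475247e-04  1.14195483e+00] [-1.08985581e-02 -1.74905189e-01  1.62298201e+00  6.09930854e-04
  1.69412121e+00  4.18017658e-01] 1.7
(array([459.67836843, 115.26130441, 384.29871103]), array([-0.09756775, -0.22129574, -0.97033672]))
[array([399.10766062, 298.49445946]), array([807.26899055, 293.85153313]), array([716.8705431 , 332.60254619])]
```

View pics/w1.png

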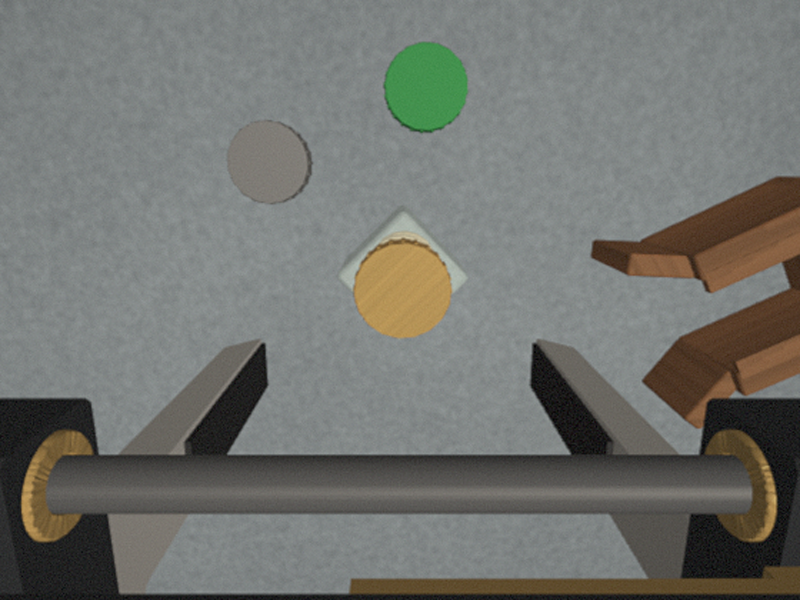

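The wrist view shows the cap-top centre at (403,290), the shoulder corners at (403,208), (340,277) and (467,277), and the brace mouth at right with its lip ends near (709,291) and (740,394).

```bash
python3 - <<'E'
from h import *
import pickle
np.set_printoptions(precision=1,suppress=True)
c,im=pickle.load(open("w1.pkl","rb"))
w=lambda x,y:((x+.5)*.7-.5,(y+.5)*.7-.5)
print("cap",atz(0,*w(403,290),100,c),tri([ray(0,*w(403,290),c),ray("top",*T(182,474)),ray("scene",*S(601,98))]))
P=[atz(0,*w(*p),62,c) for p in((340,277),(403,208),(467,277))]
print("shoulder",*P,"mid",(P[0]+P[2])/2,"yaw",[np.degrees(np.arctan2(*(a-b)[1::-1]))for a,b in((P[1],P[0]),(P[1],P[2]))])
for p in((709,291),(740,394),(697,276),(735,361)):print("lip",atz(0,*w(*p),74.5,c),atz(0,*w(*p),68.5,c))
E
```

```text
cap [434.9  54.8 100. ] (array([432.8,  52.4,  96.9]), [np.float64(2.437548228188457), np.float64(1.8051579586370758), np.float64(1.2305111847722945)])
shoulder [399.7  70.3  62. ] [452.3  92.3  62. ] [470.7  37.8  62. ] mid [435.2  54.   62. ] yaw [np.float64(22.76614843199871), np.float64(108.6370896622528)]
lip [597.8 -26.8  74.5] [600.4 -29.6  68.5]
lip [596.1 -98.6  74.5] [ 598.8 -102.7   68.5]
lip [594.  -15.1  74.5] [596.6 -17.6  68.5]
lip [599.4 -76.1  74.5] [602.1 -79.8  68.5]
```

In the tool's units: -0.126 m / 0.5 = -0.252, 0.002 m / 0.5 = 0.004.

>>> send_rows(steps=[[0.004, 0, -0.03, 0, 0, 0], [0.004, 0, -0.09, 0, 0, 0], [0.004, 0, -0.15, 0, 0, 0], [0.004, 0, -0.2, 0, 0, 0], [0.004, 0, -0.236, 0, 0, 0], [0.004, 0, -0.252, 0, 0, 0], [0.004, 0, -0.252, 0, 0, 0]])

```text
time_s: 2.62
tcp_pos: [432.4, 52.0, 78.8]
orientation: [-3.14, 0.001, 1.141]
wrist_force: [0.2, -0.5, -0.1]
gripper_width: 94.1
grasp_force: 0.0
```

>>> send_rows(steps=[[0, 0, 0, 0, 0, 0], [0, 0, 0, 0, 0, 0], [0, 0, 0, 0, 0, 0], [0, 0, 0, 0, 0, 0], [0, 0, 0, 0, 0, 0], [0, 0, 0, 0, 0, 0], [0, 0, 0, 0, 0, 0], [0, 0, 0, 0, 0, 0]], fingers=0)

```text
time_s: 3.62
tcp_pos: [433.2, 51.5, 79.7]
orientation: [3.141, -0.0, 1.14]
wrist_force: [0.0, -0.8, 2.4]
gripper_width: 53.9
grasp_force: 30.0
```

In the tool's units: 0.004 m / 0.5 = 0.008, 0.002 m / 0.5 = 0.004.

>>> send_rows(steps=[[0, 0, 0.004, 0, 0, 0], [0, 0, 0.008, 0, 0, 0], [0, 0, 0.008, 0, 0, 0], [0, 0, 0.008, 0, 0, 0]])

```text
time_s: 4.12
tcp_pos: [432.5, 51.5, 82.8]
orientation: [-3.14, 0.001, 1.14]
wrist_force: [-0.5, -0.4, -4.4]
gripper_width: 53.9
grasp_force: 30.0
```

```bash
cat > t.py <<'E'
from h import *
import sys
s=robot.read_state();print({k:np.round(s[k],3) for k in("time_s","tcp_pos","orientation","wrist_force","moment","grasp_force")})
t=cams.capture("top")[140:300,200:340,::-1]
t=cv2.resize(t,None,fx=3.75,fy=3.75,interpolation=cv2.INTER_CUBIC)
cv2.imwrite(f"pics/{sys.argv[1]}.png",t)
h=cv2.cvtColor(t,cv2.COLOR_BGR2HSV);m=cv2.inRange(h,(14,130,120),(28,255,255))
n,l,st,ce=cv2.connectedComponentsWithStats(m);i=1+st[1:,4].argmax() if n>1 else 0;print("brass",st[i],ce[i])
E
python3 t.py t2
```

```text
{'time_s': np.float64(4.125), 'tcp_pos': array([432.497,  51.5  ,  82.776]), 'orientation': array([-3.14e+00,  1.00e-03,  1.14e+00]), 'wrist_force': array([-0.459, -0.366, -4.444]), 'moment': array([-0.092,  0.131,  0.056]), 'grasp_force': np.float64(29.999)}
brass [ 286   81   24  125 1692] [298.42789598 136.67375887]
```

In the tool's units: -0.107 m / 0.5 = -0.214, -0.1 m / 0.5 = -0.2, -19 degrees / 114.5916 = -0.1658.

>>> send_rows(steps=[[0.008, -0.01, 0, 0, 0, -0.0087], [0.024, -0.032, 0, 0, 0, -0.0262], [0.044, -0.06, 0, 0, 0, -0.048], [0.066, -0.09, 0, 0, 0, -0.0698], [0.088, -0.12, 0, 0, 0, -0.0916], [0.11, -0.15, 0, 0, 0, -0.1134], [0.132, -0.18, 0, 0, 0, -0.1396], [0.148, -0.2, 0, 0, 0, -0.1571], [0.158, -0.214, 0, 0, 0, -0.1658], [0.158, -0.214, 0, 0, 0, -0.1658], [0.158, -0.214, 0, 0, 0, -0.1658], [0.158, -0.214, 0, 0, 0, -0.1658]])

```text
time_s: 5.68
tcp_pos: [511.8, -55.0, 83.5]
orientation: [-3.141, -0.0, 0.809]
wrist_force: [0.2, -0.4, -4.7]
gripper_width: 53.8
grasp_force: 30.0
```

```bash
python3 t.py t3; python3 - <<'E'
from h import *
s=cams.capture("scene")[160:270,200:340,::-1]
cv2.imwrite("pics/s3.png",cv2.resize(s,None,fx=5.4,fy=5.4,interpolation=cv2.INTER_CUBIC))
im=cams.capture("wrist");cv2.imwrite("pics/w3.png",cv2.resize(im[:,:,::-1],(800,600),interpolation=cv2.INTER_CUBIC))
E
```

```text
{'time_s': np.float64(5.675), 'tcp_pos': array([511.763, -55.008,  83.52 ]), 'orientation': array([-3.141, -0.   ,  0.809]), 'wrist_force': array([ 0.192, -0.413, -4.666]), 'moment': array([-0.018,  0.087,  0.01 ]), 'grasp_force': np.float64(29.999)}
brass [384  77  17  33 506] [391.84782609  93.50197628]
```

View pics/w3.png

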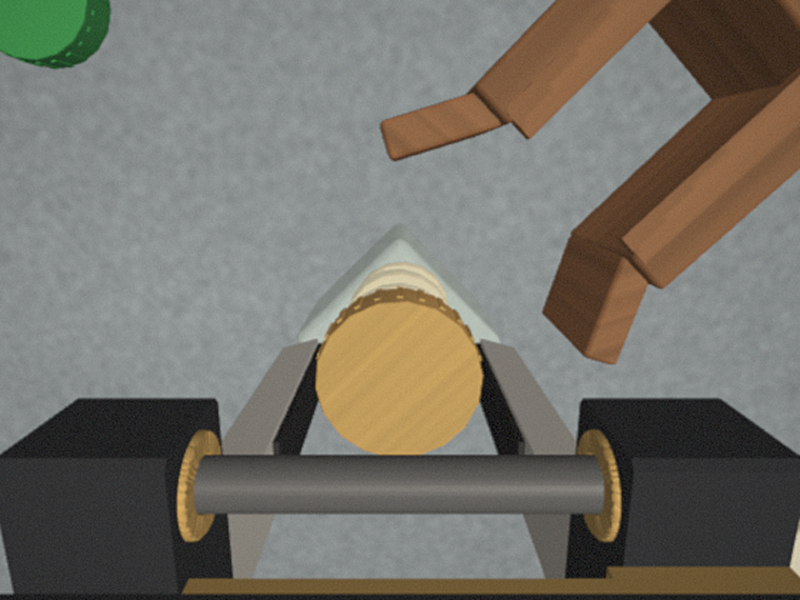

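View pics/s3.png

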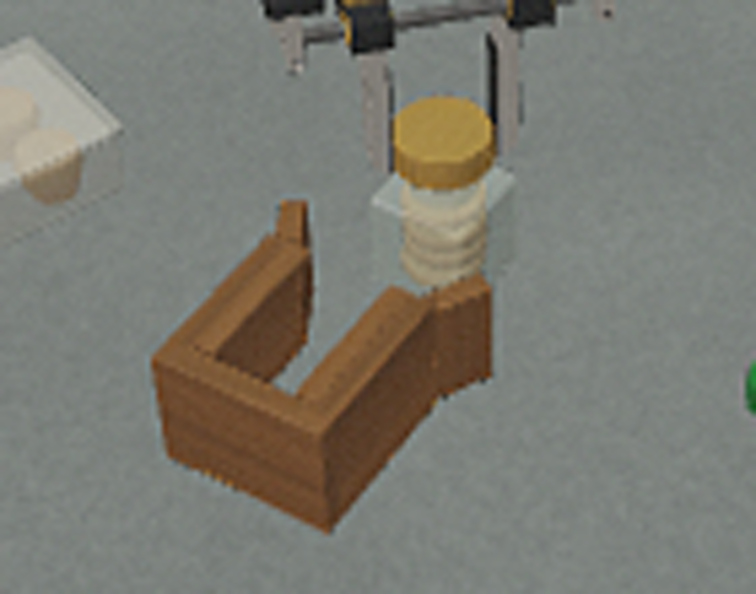

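The wrist view shows the cap centre at (399,375), a shoulder corner at (400,224) with its edges through (300,335) and (500,340), and lip-end inner corners at (527,137) and (622,240). The scene view shows the jar upright in front of the mouth.

```bash
python3 - <<'E'
from h import *
np.set_printoptions(precision=1,suppress=True)
w=lambda x,y:((x+.5)*.7-.5,(y+.5)*.7-.5)
A=lambda p,z:atz("wrist",*w(*p),z)
ang=lambda a,b:np.degrees(np.arctan2(*(b-a)[1::-1]))
cap=A((399,375),103.5);print("cap",cap)
k=[A(p,64.5) for p in((305,329),(400,224),(495,333))];print("shoulder",*k,ang(k[0],k[1]),ang(k[2],k[1]))
l=[A((527,137),74.5),A((655,22),74.5)];r=[A((622,240),74.5),A((785,90),74.5)]
print("L",l,ang(*l));print("R",r,ang(*r))
print("flare tips",A((383,122),74),A((393,159),74),A((545,310),74),A((585,360),74),A((618,362),74))
E
```

```text
cap [515.7 -51.4 103.5]
shoulder [491.7 -24.   64.5] [546.1 -20.1  64.5] [543.7 -76.   64.5] 4.108753423130509 87.5471319285136
L [array([597.9, -27.8,  74.5]), array([650.8, -29.1,  74.5])] -1.4791192058934628
R [array([599.6, -77.5,  74.5]), array([669.4, -75.3,  74.5])] 1.7743670095095458
flare tips [566.2   9.2  74. ] [560.3  -1.8  74. ] [563.5 -78.5  74. ] [ 561.8 -103.7   74. ] [ 570.3 -112.8   74. ]
```

In the tool's units: 0.07 m / 0.5 = 0.14, -0.002 m / 0.5 = -0.004, 0.5 degrees / 114.5916 = 0.0044.

>>> send_rows(steps=[[0.008, -0.004, 0, 0, 0, 0.0044], [0.024, -0.004, 0, 0, 0, 0.0044], [0.048, -0.003, 0, 0, 0, 0.0044], [0.072, -0.002, 0, 0, 0, 0.0044], [0.094, -0.002, 0, 0, 0, 0.0044], [0.112, -0.002, 0, 0, 0, 0.0044], [0.126, -0.001, 0, 0, 0, 0.0044], [0.14, -0.001, 0, 0, 0, 0.0044], [0.14, -0.001, 0, 0, 0, 0.0044], [0.14, -0.001, 0, 0, 0, 0.0044]])

```text
time_s: 7.08
tcp_pos: [581.8, -56.0, 83.4]
orientation: [-3.141, 0.0, 0.817]
wrist_force: [0.6, -0.5, -4.7]
gripper_width: 54.1
grasp_force: 30.0
```

No contact forces so far. Sliding on in.

In the tool's units: 0.062 m / 0.5 = 0.124, 0.059 m / 0.5 = 0.118.

>>> send_rows(steps=[[0.008, 0, 0, 0, 0, 0], [0.02, 0, 0, 0, 0, 0], [0.034, 0.001, 0, 0, 0, 0], [0.05, 0.001, 0, 0, 0, 0], [0.066, 0.002, 0, 0, 0, 0], [0.08, 0.002, 0, 0, 0, 0], [0.094, 0.002, 0, 0, 0, 0], [0.108, 0.003, 0, 0, 0, 0], [0.118, 0.003, 0, 0, 0, 0], [0.124, 0.003, 0, 0, 0, 0], [0.124, 0.003, 0, 0, 0, 0]])

```text
time_s: 8.45
tcp_pos: [644.1, -54.5, 83.5]
orientation: [-3.142, 0.0, 0.817]
wrist_force: [-0.3, 0.6, -4.7]
gripper_width: 53.7
grasp_force: 30.0
```

In the tool's units: 0.006 m / 0.5 = 0.012, 0.005 m / 0.5 = 0.01.

>>> send_rows(steps=[[0.002, 0, 0, 0, 0, 0], [0.004, 0, 0, 0, 0, 0], [0.006, 0, 0, 0, 0, 0], [0.008, 0, 0, 0, 0, 0], [0.01, 0, 0, 0, 0, 0], [0.012, 0, 0, 0, 0, 0], [0.012, 0, 0, 0, 0, 0]])

```text
time_s: 9.32
tcp_pos: [650.1, -54.5, 83.5]
orientation: [3.142, 0.0, 0.817]
wrist_force: [0.3, 0.1, -3.9]
gripper_width: 53.9
grasp_force: 30.0
```

In the tool's units: 0.003 m / 0.5 = 0.006, 0.002 m / 0.5 = 0.004.

>>> send_rows(steps=[[0.002, 0, 0, 0, 0, 0], [0.004, 0, 0, 0, 0, 0], [0.006, 0, 0, 0, 0, 0], [0.006, 0, 0, 0, 0, 0]])

```text
time_s: 9.82
tcp_pos: [652.7, -54.6, 83.5]
orientation: [-3.141, 0.001, 0.817]
wrist_force: [-2.2, -0.0, -4.4]
gripper_width: 54.1
grasp_force: 30.0
```

In the tool's units: -0.004 m / 0.5 = -0.008, -0.001 m / 0.5 = -0.002.

>>> send_rows(steps=[[0.002, 0, 0, 0, 0, 0], [0.002, 0, -0.002, 0, 0, 0], [0.002, 0, -0.004, 0, 0, 0], [0.002, 0, -0.006, 0, 0, 0], [0.002, 0, -0.008, 0, 0, 0], [0.002, 0, -0.008, 0, 0, 0], [0.002, 0, -0.008, 0, 0, 0]])

```text
time_s: 10.7
tcp_pos: [653.8, -54.5, 80.2]
orientation: [3.142, 0.0, 0.817]
wrist_force: [-5.6, -0.3, 1.0]
gripper_width: 53.7
grasp_force: 30.0
```

```bash
python3 t.py t4;python3 - <<'E'
from h import *
s=cams.capture("scene")[160:270,200:340,::-1]
cv2.imwrite("pics/s4.png",cv2.resize(s,None,fx=5.4,fy=5.4,interpolation=cv2.INTER_CUBIC))
E
```

```text
{'time_s': np.float64(10.7), 'tcp_pos': array([653.809, -54.541,  80.228]), 'orientation': array([3.142, 0.   , 0.817]), 'wrist_force': array([-5.597, -0.29 ,  0.97 ]), 'moment': array([-0.048,  1.076,  0.113]), 'grasp_force': np.float64(30.0)}
brass [ 369   96   40   98 1953] [393.19047619 143.25601639]
```

View pics/s4.png

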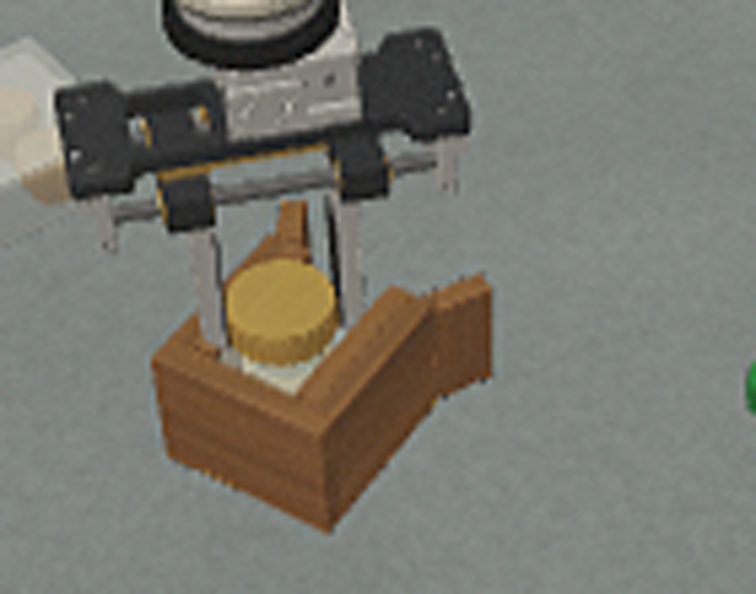

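The scene shows the cap standing over the brace's back wall and the neck between the lips, so the jar is home. Next I'll turn the cap in two stages.

In the tool's units: -0.0005 m / 0.5 = -0.001, 30 degrees / 114.5916 = 0.2618.

>>> send_rows(steps=[[0, 0, -0.001, 0, 0, 0], [0, 0, -0.001, 0, 0, 0], [0, 0, -0.001, 0, 0, 0.0175], [0, 0, -0.001, 0, 0, 0.0436], [0, 0, -0.001, 0, 0, 0.0785], [0, 0, -0.001, 0, 0, 0.1134], [0, 0, -0.001, 0, 0, 0.1484], [0, 0, -0.001, 0, 0, 0.1833], [0, 0, -0.001, 0, 0, 0.2182], [0, 0, -0.001, 0, 0, 0.2443], [0, 0, -0.001, 0, 0, 0.2618], [0, 0, -0.001, 0, 0, 0.2618]])

```text
time_s: 12.3
tcp_pos: [653.4, -55.0, 80.0]
orientation: [-3.141, 0.001, 1.339]
wrist_force: [-5.7, -1.6, 2.3]
gripper_width: 54.3
grasp_force: 30.0
```

```bash
python3 t.py t5; python3 - <<'E'
from h import *
im=cams.capture("wrist");cv2.imwrite("pics/w5.png",cv2.resize(im[:,:,::-1],(800,600),interpolation=cv2.INTER_CUBIC))
E
```

```text
{'time_s': np.float64(12.3), 'tcp_pos': array([653.37 , -54.983,  80.038]), 'orientation': array([-3.141e+00,  1.000e-03,  1.339e+00]), 'wrist_force': array([-5.695, -1.637,  2.308]), 'moment': array([-0.206,  1.272, -0.398]), 'grasp_force': np.float64(30.0)}
brass [267  61  32  87 745] [277.75033557  89.80805369]
```

View pics/w5.png

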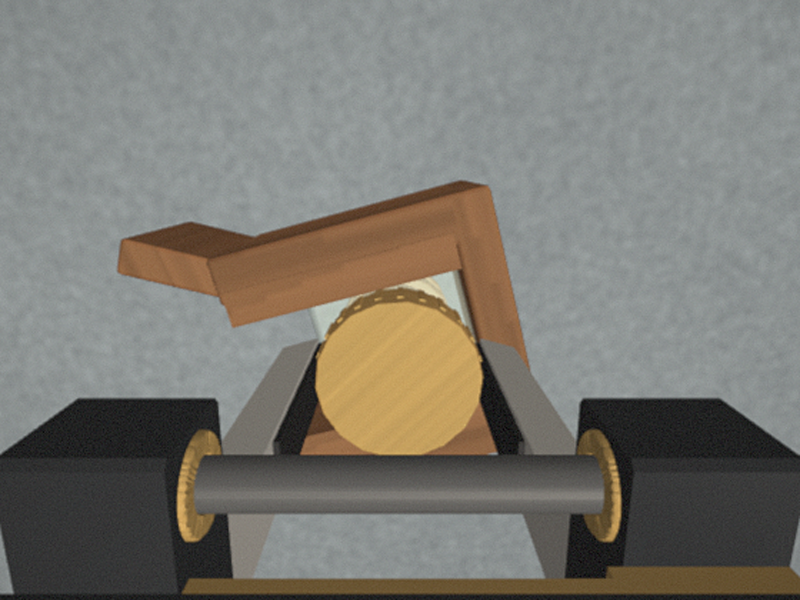

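The wrist view shows the jar home against the back wall. The cap's grain sits at the same slant to the fingers as before, so the cap hasn't slipped. I'll continue to about 80° in total.

In the tool's units: 50 degrees / 114.5916 = 0.4363.

>>> send_rows(steps=[[0, 0, 0, 0, 0, 0.0262], [0, 0, 0, 0, 0, 0.0698], [0, 0, 0, 0, 0, 0.1134], [0, 0, 0, 0, 0, 0.1658], [0, 0, 0, 0, 0, 0.2182], [0, 0, 0, 0, 0, 0.2705], [0, 0, 0, 0, 0, 0.3229], [0, 0, 0, 0, 0, 0.3665], [0, 0, 0, 0, 0, 0.4102], [0, 0, 0, 0, 0, 0.4363], [0, 0, 0, 0, 0, 0.4363], [0, 0, 0, 0, 0, 0.4363]])

```text
time_s: 13.9
tcp_pos: [653.8, -54.3, 80.0]
orientation: [3.141, -0.0, 2.212]
wrist_force: [-4.3, 1.0, 1.5]
gripper_width: 54.1
grasp_force: 30.0
```

```bash
python3 t.py t6; python3 - <<'E'
from h import *
im=cams.capture("wrist");cv2.imwrite("pics/w6.png",im[:,:,::-1])
def grain(f):
    g=cv2.cvtColor(cv2.imread(f),cv2.COLOR_BGR2GRAY)
    if g.shape[0]==600:g=cv2.resize(g,(560,420),interpolation=cv2.INTER_AREA)
    g=cv2.GaussianBlur(g,(0,0),1.2)[225:300,242:317].astype(np.float32)
    x=cv2.Sobel(g,cv2.CV_32F,1,0);y=cv2.Sobel(g,cv2.CV_32F,0,1)
    return np.degrees(.5*np.arctan2(2*(x*y).sum(),(x*x-y*y).sum()))
print([grain(f"pics/{n}.png") for n in("w3","w5","w6")])
E
```

```text
{'time_s': np.float64(13.9), 'tcp_pos': array([653.834, -54.342,  79.97 ]), 'orientation': array([ 3.141, -0.   ,  2.212]), 'wrist_force': array([-4.32 ,  0.978,  1.454]), 'moment': array([ 0.12 ,  1.062, -0.433]), 'grasp_force': np.float64(30.0)}
brass [ 267   61   82  120 4013] [304.12334912 120.39222527]
[np.float32(47.96483), np.float32(48.375813), np.float32(48.671654)]
```

In the tool's units: 0.005 m / 0.5 = 0.01, -0.001 m / 0.5 = -0.002.

>>> send_rows(steps=[[-0.002, 0, 0, 0, 0, 0], [-0.002, 0, 0.004, 0, 0, 0], [-0.002, 0, 0.008, 0, 0, 0], [-0.002, 0, 0.01, 0, 0, 0], [-0.002, 0, 0.01, 0, 0, 0], [-0.002, 0, 0.01, 0, 0, 0]])

```text
time_s: 14.75
tcp_pos: [653.8, -54.7, 84.9]
orientation: [3.14, 0.002, 2.214]
wrist_force: [-0.9, 1.2, -1.3]
gripper_width: 54.1
grasp_force: 30.0
```

Only the cap's weight is hanging now, so the threads are free. Lifting on.

In the tool's units: 0.025 m / 0.5 = 0.05, 0.024 m / 0.5 = 0.048.

>>> send_rows(steps=[[0, 0, 0.006, 0, 0, 0], [0, 0, 0.014, 0, 0, 0], [0, 0, 0.022, 0, 0, 0], [0, 0, 0.03, 0, 0, 0], [0, 0, 0.038, 0, 0, 0], [0, 0, 0.044, 0, 0, 0], [0, 0, 0.048, 0, 0, 0], [0, 0, 0.05, 0, 0, 0], [0, 0, 0.05, 0, 0, 0], [0, 0, 0.05, 0, 0, 0], [0, 0, 0.05, 0, 0, 0]])

```text
time_s: 16.12
tcp_pos: [653.0, -54.5, 108.8]
orientation: [-3.141, -0.0, 2.213]
wrist_force: [-0.2, -0.2, -0.4]
gripper_width: 54.3
grasp_force: 30.0
```

```bash
python3 t.py t7;python3 - <<'E'
from h import *
s=cams.capture("scene")[130:270,180:360,::-1]
cv2.imwrite("pics/s7.png",cv2.resize(s,None,fx=4.2,fy=4.2,interpolation=cv2.INTER_CUBIC))
E
```

```text
{'time_s': np.float64(16.125), 'tcp_pos': array([652.977, -54.51 , 108.823]), 'orientation': array([-3.141, -0.   ,  2.213]), 'wrist_force': array([-0.185, -0.248, -0.392]), 'moment': array([-0.005,  0.023, -0.021]), 'grasp_force': np.float64(30.0)}
brass [ 267   60   86  114 4458] [304.56348138 111.46074473]
```

View pics/s7.png

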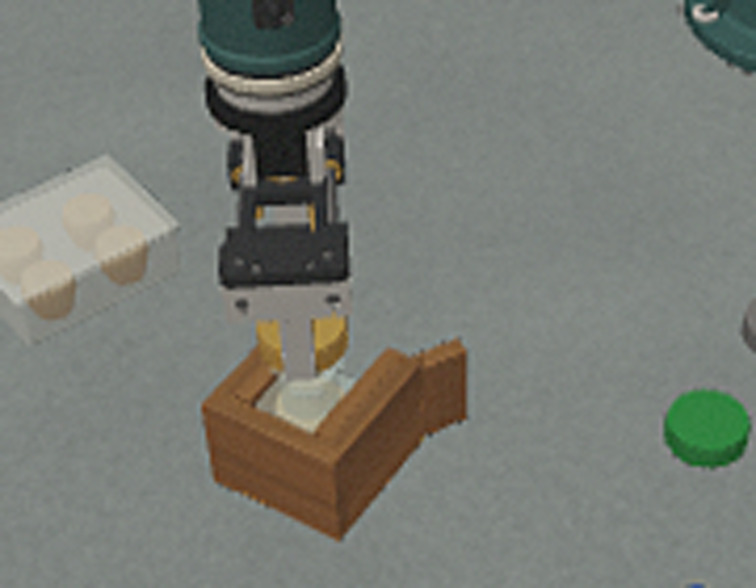

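The cap is held level above the brace. The jar is still inside, with its open mouth visible around (305,390). Handing in.

```bash
python3 -c "
from plant import robot
print(robot.finish_job())"
```

```text
the job is handed in; nothing more can be done
None
```

The jar is home in the brace, the cap was turned about 80° and came free, and the gripper is holding it level about 2 cm above the open mouth; I handed the job in at about 16 s, and no verdict came back.

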